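# Load the long stick into the dot punch's feed tube

## Task

Load the dot punch: take the longest of the three wooden sticks standing in the rest block and drop it end-down into the punch's upright feed tube, so that it stands on the tube's floor. Leave the two shorter sticks standing in the block.

Things in the scene. Friction and masses are not known exactly. Their poses are not given: they have to be found in the camera images.
- long_stick: longest of three plain round dark-wood sticks, diameter 20 mm, length 150 mm, both ends flat and alike, about 40 g. It stands upright and loose in one of the three holes (any of them) of a pale sycamore rest block; lower end 15 mm, top 165 mm above the table. Origin at the middle of its length, z along the stick (up).
- short_stick_1: short stick of the same wood, diameter 20 mm, length 100 mm, standing in the same rest block, top 115 mm above the table; stays there. Origin at mid-length, z up. The block: 64 x 210 x 40 mm high, fixed; its three holes 24 mm wide, 25 mm deep, in one row 70 mm apart.
- short_stick_2: the other short stick, just like short_stick_1 (diameter 20 mm, length 100 mm, top 115 mm above the table), in the remaining hole of the block; stays there. Origin at mid-length, z up.
- tube_mouth (a point): centre of the mouth, at rim level (105 mm above the table), of the dot punch's upright steel feed tube. Flared mouth, 72 mm outside, 64 inside at the rim, narrowing over 18 mm to a 34 mm bore; floor 85 mm below the rim. z up; the punch stands off in -y: its head, 220 mm high, begins 115 mm from the tube's axis, the lever (to 335 mm) lies beyond.
Things that resemble listed ones, but are neither listed nor needed, are in the scene too. Leave any green look-alike of the long_stick alone.

How it is judged:
By the outcome, as a careful person would: the job done as asked, in the order asked, and still so for the second after the job is handed in, with the robot touching nothing.
It also fails if it takes over 38 s, if anything falls off the work surface, if the arm or the gripper's body presses on something with over 40 N, if the wrist force passes 120 N, or if a joint passes its speed limit or range.

## Robot

A 6-joint arm with a two-finger parallel gripper is mounted at the origin on the work surface. World frame = base frame: x ahead of the robot, y to its left, z up, the work surface at z = 0. Lengths are in m, angles in rad, forces in N, time in s.
With the tool pointing down it reaches from about 0.3 to 0.875 m from the base axis. Payload 6.4 kg.
Tool frame: the origin (TCP) lies between the finger pads; the fingertips stand 25 mm ahead of it and the grasp point (between the pads) lies 6 mm ahead of it; y points along the fingers, x is the direction in which the jaws open and shut, and the axes are right-handed (so a half turn about y gives the same grasp; the last joint's range is limited). The gripper opens to 85 mm and grips with 20 to 120 N. Pads are 22 mm wide; open, the fingers measure 114 mm over their backs; the gripper's body (76 mm by 85 mm) begins 54 mm behind the grasp point. The pads swing forward as they close: fully open they stand 13 mm farther back than shut.
Start: joints at [0.974, 0.181, 1.607, -0, 1.354, -0.206], TCP at [0.219, 0.532, 0.218] pointing down, gripper open.
Joint ranges: [-2.99, 2.99], [-0.89, 2.07], [0.3, 2.58], [-1.14, 4.28], [0, 2.63], [-3.12, 3.12]. Speed limits (rad/s): [2.57, 2.57, 3.01, 3.14, 3.14, 3.14].

## Interface

Orientations are given as a unit quaternion [w, x, y, z].
In Python, from bench import ctrl, vision, ticket, find_in, regions_of, pinpoint gives the robot as it stands.
- The arm moves only by the tool apply_moves, never from a script. Its argument "increments" is a list of rows, each an object of numbers: "x", "y", "z": the shift along the tool's x, y, z in cm; "ax", "ay", "az": the turn, a rotation vector about the tool's x, y, z in rad; "grip": the closure, from 0 (fully open) to 1 (shut). A call has 1 to 12 rows; each row is the pose to reach, as a shift and turn from the pose measured when the call began, along the tool's axes at that moment; what a row does not reach only later rows make up. A row lasts 1/8 s, in which the tool goes at most 62.5 mm and 10.7 degrees, less where a joint would pass 70% of its speed; a pose out of reach is approached as far as the arm can. A call with a gripper value outside its range is refused whole. The fingers move at their own pace and stop on an object; the grip force is fixed at half the most. Time passes only in rows, so rows that repeat a pose let the fingers close. It gives the time, the measured TCP pose, the force and the opening at its end, in the units of the state.
- ctrl.get_obs(): the state, without advancing time (a new reading comes with each control period).
- vision.camera(name): name is "side" or "top" or "wrist"; returns the picture (480x640x3 uint8, red, green, blue); there is no depth.
- vision.camera_params(name): a dict with "intrinsics" (3x3 intrinsics, pixels), "k1" (the pictures are not rectified: a ray, as slopes to the right and down, at radius r is drawn at 1 + k1 r^2 times it, then the intrinsics apply), "R" (3x3) and "t" (3): a world point X has camera coordinates R X + t. Camera axes: x right, y down, z forward; pixel columns grow to the right and rows downward; lengths in m; the calibration is good to about 2 mm. A picture is of the moment at which its call begins: read the wrist's pose just before it. camera_params takes no time and is no camera call; for the wrist camera it gives the pose at the moment of the call.
- ticket.hand_in(): hands the job in, once; it reports no verdict.
Trained networks look in the newest picture that a camera, given by its name, has taken for a name from the list of things; names that differ only in an ending like _2 or _b are one class to them, and where a whole thing is asked for, a point or a joint stands for the part that bears it (a point fixed in the world has none). Each returns a list of dicts, best first, with "p" (0 to 1); they miss things now and then, are a little off and sometimes report something else, mostly with a low value. They report only what shows in the picture. A call takes as long as a camera call. They do not tell look-alikes from the thing itself.
- find_in(camera, query): "rect" ([centre column, centre row, width, height] in pixels, round what is visible of it).
- regions_of(camera, query): "mask" (480x640 bool, what is visible of it) and "rect" ([centre column, centre row, width, height] in pixels, round what is visible of it).
- pinpoint(camera, query): "xy" ([column, row] in pixels: a listed point, or the origin of a listed thing).
The state is a dict: "time_s": time; "q": joint angles; "dq": joint speeds; "joint_efforts": joint torques, N m; "eef_pos": TCP position; "eef_rot": TCP orientation; "wrist_force": force on the tool from outside, world axes, zero at the start; "torque": the same for the moment, N m; "opening": opening from 0.0 (shut) to 1.0 (fully open).
Only numpy, scipy, OpenCV 4.12 (cv2) and the standard library are available. Lean on these libraries where they do the work, as an engineer would, in place of code of your own. Each camera call takes 0.05 s, during which the arm holds its last target.

## Working session

There is one attempt and no reset: what is moved stays moved. The work goes in short steps, Python scripts to look and compute and a tool call to move; the robot and the scene stay as the last step left them, time stands still between calls to the robot, and variables do not carry over. Pictures are saved under pics/ and viewed, and the job is handed in when it is done.

Besides the shell and the picture viewer there is one more tool, called after "Call:" as a command line: name --argument value ..., lists and objects as JSON in quotes. apply_moves: Moves the arm, as the interface text tells. Its arguments: {"type":"object","properties":{"increments":{"type":"array","items":{"type":"object","properties":{"x":{"type":"number"},"y":{"type":"number"},"z":{"type":"number"},"ax":{"type":"number"},"ay":{"type":"number"},"az":{"type":"number"},"grip":{"type":"number"}}}}},"required":["increments"]}

```bash
mkdir -p pics; ls
cat > h.py <<'E'
import numpy as np, cv2
from bench import ctrl, vision, ticket, find_in, regions_of, pinpoint
def save(img,n): cv2.imwrite('pics/'+n,img[:,:,::-1])
def cp(c):
    p=vision.camera_params(c); return np.array(p['intrinsics']),p['k1'],np.array(p['R']),np.array(p['t'])
def proj(P,X):
    K,k,R,t=P; c=R@np.array(X,float)+t; s=c[:2]/c[2]; s=s*(1+k*(s@s)); return K[:2,:2]@s+K[:2,2]
def ray(P,uv):
    K,k,R,t=P; d=np.linalg.solve(K,[uv[0],uv[1],1])[:2]; s=d.copy()
    for _ in range(30): s=d/(1+k*(s@s))
    return -R.T@t, R.T@np.array([s[0],s[1],1])
def atz(P,uv,z):
    o,d=ray(P,uv); return o+d*(z-o[2])/d[2]
E
python3 - <<'E'
from h import *
np.set_printoptions(precision=4,suppress=True)
o=ctrl.get_obs(); print(o['time_s'],o['eef_pos'],o['eef_rot'],o['opening'],o['wrist_force'])
for c in ['top','side','wrist']:
    P=cp(c); save(vision.camera(c),c+'0.png'); print(c,'cam pos',-P[2].T@P[3])
    for q in ['long_stick','short_stick_1','tube_mouth']:
        for r in find_in(c,q)[:5]: print(c,q,'rect',np.round(r['rect'],1),round(r['p'],2))
        for r in pinpoint(c,q)[:5]: print(c,q,'pt',np.round(r['xy'],1),round(r['p'],2))
print(ctrl.get_obs()['time_s'])
E
```

```text
pics
0.0 [0.2187 0.5312 0.2167] [-0.5873  0.5878  0.3928 -0.394 ] 0.9961730417839725 [-0.1021 -0.291  -0.8365]
top cam pos [0.4306 0.0285 0.787 ]
top long_stick rect [236.3 219.3  26.4  25.5] 0.93
top long_stick rect [278.9 268.6  21.9  19.7] 0.67
top long_stick pt [238.7 221.2] 0.69
top long_stick pt [277.1 271.3] 0.63
top short_stick_1 rect [283.3 223.1  16.8  23.9] 0.82
top short_stick_1 rect [197.1 224.1  27.9  23.3] 0.66
top short_stick_1 pt [198.5 226.9] 0.79
top short_stick_1 pt [283.4 225.5] 0.48
top tube_mouth rect [542.4 297.1 195.2 111. ] 0.87
top tube_mouth pt [501.9 272.1] 0.87
top tube_mouth pt [282.8 225.5] 0.17
side cam pos [ 0.1176 -0.5081  0.7302]
side long_stick rect [295.4 207.6  16.9  57.8] 0.89
side long_stick rect [282.7 252.3  16.6  68.1] 0.69
side long_stick pt [282.9 256.6] 0.82
side long_stick pt [294.1 215.4] 0.64
side short_stick_1 rect [276.  199.7   7.7  40.8] 0.93
side short_stick_1 rect [319.1 239.6  11.5  42. ] 0.71
side short_stick_1 pt [319.7 244.7] 0.84
side short_stick_1 pt [275.8 200.9] 0.67
side tube_mouth rect [505.1 418.9 269.8 119.8] 0.6
side tube_mouth rect [298.  208.1  16.4  57.6] 0.44
side tube_mouth pt [425.3 379.1] 0.74
wrist cam pos [0.1424 0.5637 0.3739]
1.05
```

View pics/top0.png

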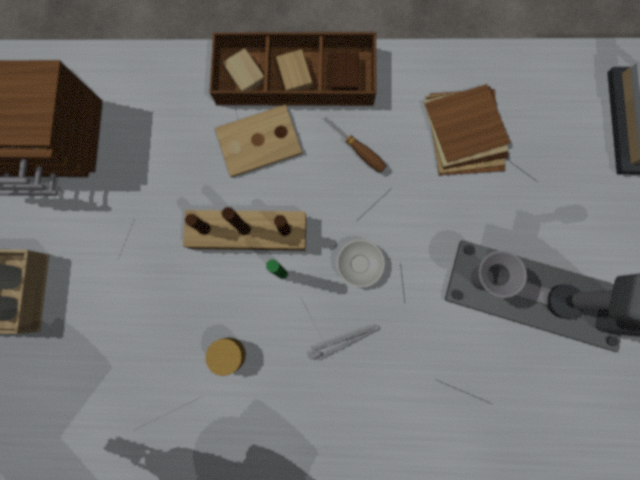

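View pics/side0.png

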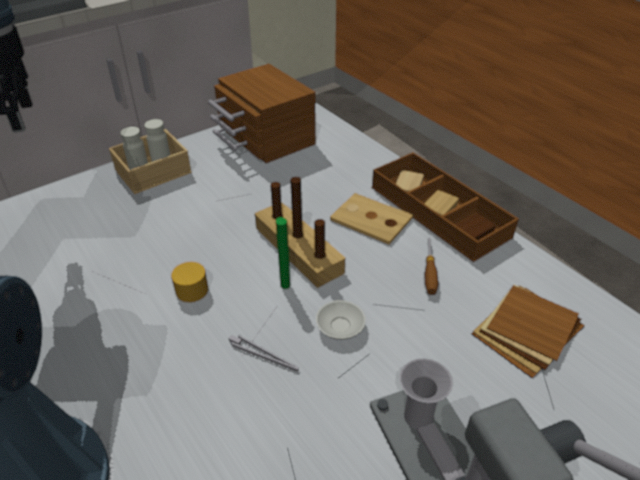

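View pics/wrist0.png

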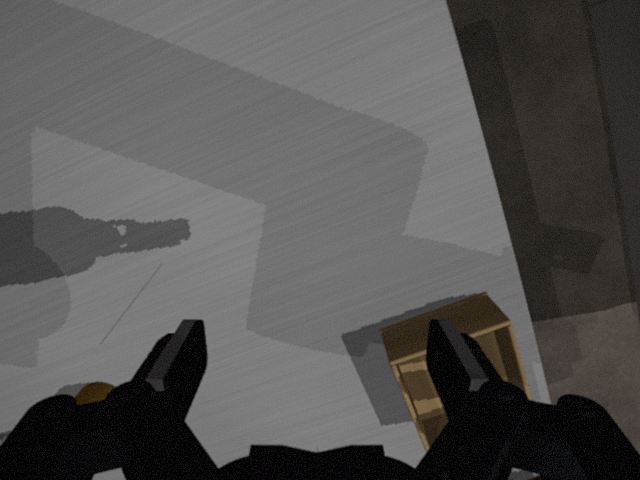

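The dark long stick is in the middle hole: its top is at about (230,213) in the top view and (296,180) in the side view. The green look-alike stands in front of it at (275,267) in the top view, and the tube mouth is at about (502,272). I'll measure all of them more closely.

Run:
```python
from h import *
np.set_printoptions(precision=4,suppress=True)
T=cp('top');S=cp('side')
a=cv2.imread('pics/top0.png');b=cv2.imread('pics/side0.png')
A=cv2.resize(a[190:290,170:400],None,fx=3.4,fy=3.4,interpolation=cv2.INTER_CUBIC)
B=cv2.resize(b[165:295,240:360],None,fx=4.5,fy=4.5,interpolation=cv2.INTER_CUBIC)
cv2.imwrite('pics/zt.png',A);cv2.imwrite('pics/zs.png',B)
C=cv2.resize(a[230:330,440:640],None,fx=4,fy=4,interpolation=cv2.INTER_CUBIC);cv2.imwrite('pics/zm.png',C)
def tri(u,v):
    o1,d1=ray(T,u);o2,d2=ray(S,v);A=np.array([d1,-d2]).T;s=np.linalg.lstsq(A,o2-o1,rcond=None)[0]
    p,q=o1+s[0]*d1,o2+s[1]*d2; return (p+q)/2,np.linalg.norm(p-q)
print('tube',tri([501.9,272.1],[425.3,379.1]),atz(T,[501.9,272.1],.105),atz(S,[425.3,379.1],.105))
print('long',tri([238.7,221.2],[294.1,215.4]),atz(T,[238.7,221.2],.09),atz(S,[294.1,215.4],.09))
print('shorts',atz(T,[198.5,226.9],.065),atz(T,[283.4,225.5],.065),atz(S,[275.8,200.9],.065),atz(S,[319.7,244.7],.065))
print('green',tri([277.1,271.3],[282.9,256.6]))
```

```text
tube (array([ 0.4914, -0.2325,  0.1052]), np.float64(0.004724592707754423)) [ 0.4934 -0.234   0.105 ] [ 0.4892 -0.2315  0.105 ]
long (array([0.5654, 0.1783, 0.0843]), np.float64(0.011454050815783932)) [0.5693 0.1744 0.09  ] [0.5563 0.1746 0.09  ]
shorts [0.5636 0.2469 0.065 ] [0.5681 0.1044 0.065 ] [0.5703 0.2602 0.065 ] [0.5628 0.105  0.065 ]
green (array([0.4905, 0.112 , 0.0707]), np.float64(0.0015267479722537657))
```

View pics/zt.png

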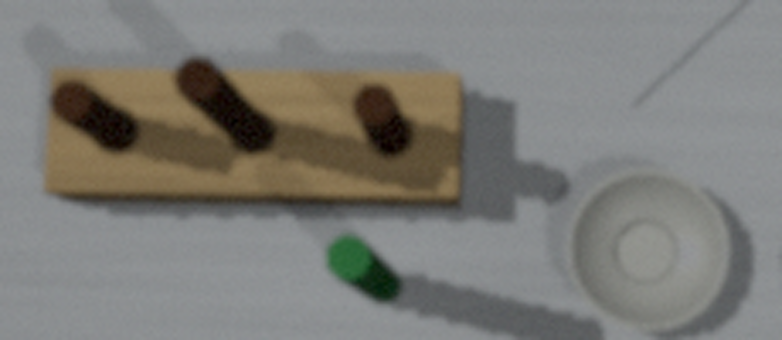

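View pics/zs.png

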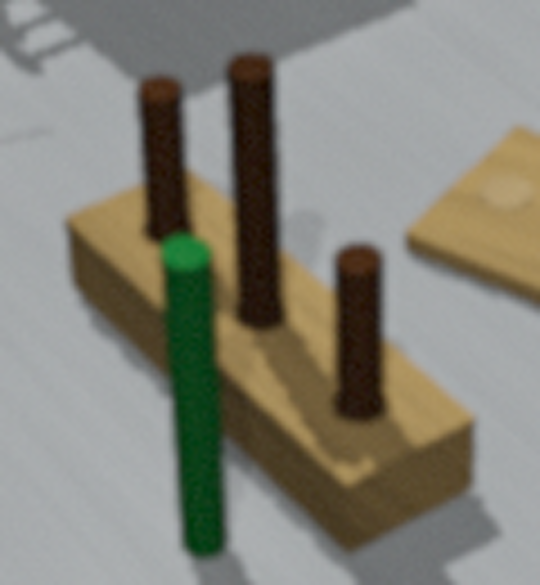

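View pics/zm.png

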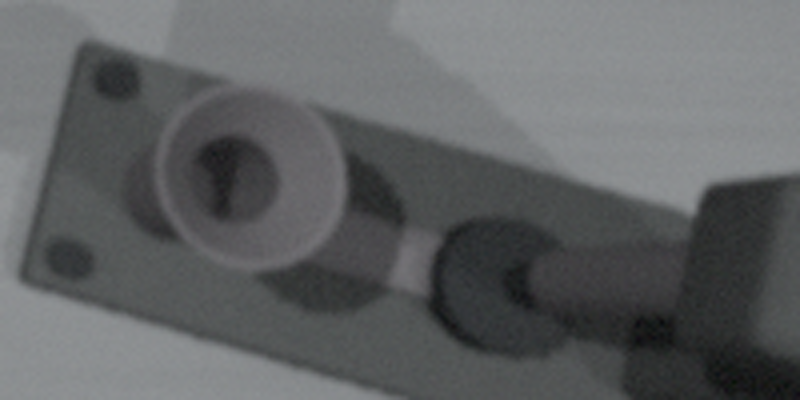

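Run:
```python
from h import *
np.set_printoptions(precision=4,suppress=True)
T=cp('top');S=cp('side')
z=lambda x,y,f,a,b:[(x+.5)/f+a-.5,(y+.5)/f+b-.5]
def tri(u,v):
    o1,d1=ray(T,u);o2,d2=ray(S,v);A=np.array([d1,-d2]).T;s=np.linalg.lstsq(A,o2-o1,rcond=None)[0]
    p,q=o1+s[0]*d1,o2+s[1]*d2; return (p+q)/2,np.linalg.norm(p-q)
for n,t,s,h in [('long',(200,80),(251,66),.165),('sL',(73,104),(161,88),.115),('sR',(375,108),(360,259),.115),('green',(350,258),(187,252),.15)]:
    u=z(*t,3.4,170,190);v=z(*s,4.5,240,165); print(n,tri(u,v),atz(T,u,h),atz(S,v,h))
for n,t in [('BL',(45,192)),('BR',(462,200)),('TR',(460,72)),('TL',(50,70))]: print(n,atz(T,z(*t,3.4,170,190),.04))
u=z(252,177,4,440,230);print('rim',atz(T,u,.105)); print(atz(S,[425.3,379.1],.105))
for e in [(158,177),(346,177),(252,86),(252,270)]: print(atz(T,z(*e,4,440,230),.105))
o=ctrl.get_obs();from scipy.spatial.transform import Rotation as R
q=o['eef_rot'];print(R.from_quat([q[1],q[2],q[3],q[0]]).as_matrix(),o['q'])
```

```text
long (array([0.5642, 0.1747, 0.1664]), np.float64(0.0035213293512430044)) [0.566  0.1741 0.165 ] [0.5636 0.1771 0.165 ]
sL (array([0.5636, 0.2441, 0.1168]), np.float64(0.0020345357202377254)) [0.5648 0.2441 0.115 ] [0.564  0.2468 0.115 ]
sR (array([0.5639, 0.105 , 0.116 ]), np.float64(0.00176327506958951)) [0.5649 0.1047 0.115 ] [0.5639 0.1064 0.115 ]
green (array([0.4912, 0.1099, 0.1511]), np.float64(0.0031776677143023476)) [0.4927 0.1093 0.15  ] [0.4906 0.1119 0.15  ]
BL [0.5342 0.2795 0.04  ]
BR [0.5336 0.068  0.04  ]
TR [0.5991 0.0705 0.04  ]
TL [0.5974 0.2813 0.04  ]
rim [ 0.4908 -0.2349  0.105 ]
[ 0.4892 -0.2315  0.105 ]
[ 0.4901 -0.1999  0.105 ]
[ 0.4914 -0.2698  0.105 ]
[ 0.5255 -0.2366  0.105 ]
[ 0.4559 -0.2333  0.105 ]
[[ 0.3809 -0.     -0.9246]
 [ 0.9246 -0.      0.3809]
 [-0.     -1.      0.    ]] [ 0.9737  0.1808  1.607   0.      1.3538 -0.2063]
```

The rim diameter measures 70 mm against 72 given, and the hole spacing 70 mm as stated. The long stick is at (0.565, 0.175), so I'll move above it with the jaws opening along world x, across the row.

Call:
apply_moves --increments '[{"x":-19.8,"y":-1,"z":-45.6,"ay":1.18,"grip":0},{"x":-19.8,"y":-1,"z":-45.6,"ay":1.18,"grip":0},{"x":-19.8,"y":-1,"z":-45.6,"ay":1.18,"grip":0},{"x":-19.8,"y":-1,"z":-45.6,"ay":1.18,"grip":0},{"x":-19.8,"y":-1,"z":-45.6,"ay":1.18,"grip":0},{"x":-19.8,"y":-1,"z":-45.6,"ay":1.18,"grip":0},{"x":-19.8,"y":-1,"z":-45.6,"ay":1.18,"grip":0},{"x":-19.8,"y":-1,"z":-45.6,"ay":1.18,"grip":0},{"x":-19.8,"y":-1,"z":-45.6,"ay":1.18,"grip":0},{"x":-19.8,"y":-1,"z":-45.6,"ay":1.18,"grip":0},{"x":-19.8,"y":-1,"z":-45.6,"ay":1.18,"grip":0},{"x":-19.8,"y":-1,"z":-45.6,"ay":1.18,"grip":0}]'

```text
invalid input
```

```bash
cat > look.py <<'E'
import sys
from h import *
from scipy.spatial.transform import Rotation as Ro
np.set_printoptions(precision=4,suppress=True)
o=ctrl.get_obs();q=o['eef_rot']
print(o['time_s'],o['eef_pos'],o['opening'],o['wrist_force'],o['q']);print(Ro.from_quat([q[1],q[2],q[3],q[0]]).as_matrix())
for c in sys.argv[2:]:
    save(vision.camera(c),c+sys.argv[1]+'.png')
E
cat > pv.py <<'E'
import sys
E
python3 look.py 1 wrist
python3 - <<'E'
from h import *
W=cp('wrist'); im=cv2.imread('pics/wrist1.png')
for p in [[.565,.1752,.165],[.564,.245,.115],[.564,.105,.115]]:
    u=proj(W,p);print(p,u);cv2.circle(im,tuple(int(round(v)) for v in u),4,(0,0,255),1)
cv2.imwrite('pics/wrist1m.png',im)
E
```

```text
1.05 [0.219  0.5317 0.2176] 1.0001226440400741 [0.0342 0.8003 0.2926] [ 0.9737  0.1808  1.607   0.      1.3538 -0.2063]
[[ 0.3809 -0.     -0.9246]
 [ 0.9246 -0.      0.3809]
 [-0.     -1.      0.    ]]
[0.565, 0.1752, 0.165] [123.33307999 671.989907  ]
[0.564, 0.245, 0.115] [194.85000714 604.06237188]
[0.564, 0.105, 0.115] [ 91.04442172 626.33566278]
```

View pics/wrist1m.png

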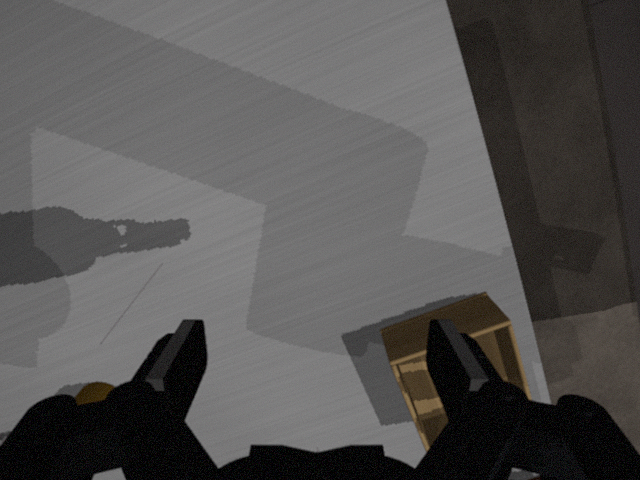

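The arm hasn't moved because the call was rejected. I'll retry with all the keys filled in.

Call:
apply_moves --increments '[{"x":-5.0,"y":-1.0,"z":-11.4,"ax":0.0,"ay":0.18,"az":0.0,"grip":0.0},{"x":-19.8,"y":-1.0,"z":-45.6,"ax":0.0,"ay":1.18,"az":0.0,"grip":0.0}]'

```text
time_s: 1.35
eef_pos: [0.3064, 0.4415, 0.2237]
eef_rot: [0.65, -0.65, -0.279, 0.278]
wrist_force: [0.8, 1.3, -0.3]
opening: 1.0
```

Call:
apply_moves --increments '[{"x":-1.4,"y":0.0,"z":-37.1,"ax":0.0,"ay":0.81,"az":0.0,"grip":0.0},{"x":-1.4,"y":0.0,"z":-37.1,"ax":0.0,"ay":0.81,"az":0.0,"grip":0.0},{"x":-1.4,"y":0.0,"z":-37.1,"ax":0.0,"ay":0.81,"az":0.0,"grip":0.0},{"x":-1.4,"y":0.0,"z":-37.1,"ax":0.0,"ay":0.81,"az":0.0,"grip":0.0},{"x":-1.4,"y":0.0,"z":-37.1,"ax":0.0,"ay":0.81,"az":0.0,"grip":0.0},{"x":-1.4,"y":0.0,"z":-37.1,"ax":0.0,"ay":0.81,"az":0.0,"grip":0.0},{"x":-1.4,"y":0.0,"z":-37.1,"ax":0.0,"ay":0.81,"az":0.0,"grip":0.0},{"x":-1.4,"y":0.0,"z":-37.1,"ax":0.0,"ay":0.81,"az":0.0,"grip":0.0},{"x":-1.4,"y":0.0,"z":-37.1,"ax":0.0,"ay":0.81,"az":0.0,"grip":0.0},{"x":-1.4,"y":0.0,"z":-37.1,"ax":0.0,"ay":0.81,"az":0.0,"grip":0.0}]'

```text
time_s: 2.6
eef_pos: [0.5644, 0.1764, 0.224]
eef_rot: [0.707, -0.707, -0.001, -0.0]
wrist_force: [-0.8, 0.2, 0.2]
opening: 1.003
```

```bash
python3 look.py 2 wrist
python3 - <<'E'
from h import *
W=cp('wrist'); im=cv2.imread('pics/wrist2.png')
for p in [[.565,.1752,.165],[.564,.245,.115],[.564,.105,.115]]:
    u=proj(W,p);print(p,u);cv2.circle(im,tuple(int(round(v)) for v in u),4,(0,0,255),1)
cv2.imwrite('pics/wrist2m.png',im)
E
```

```text
2.6 [0.5644 0.1764 0.224 ] 1.0031828168217378 [-0.7642  0.2304  0.2254] [0.1021 0.2105 1.5589 0.0006 1.3711 0.1011]
[[ 1.      0.001  -0.0008]
 [ 0.0008  0.0007  1.    ]
 [ 0.001  -1.      0.0007]]
[0.565, 0.1752, 0.165] [314.62051468 259.25150288]
[0.564, 0.245, 0.115] [313.14888798 132.2667317 ]
[0.564, 0.105, 0.115] [313.58886066 319.92676303]
```

View pics/wrist2m.png

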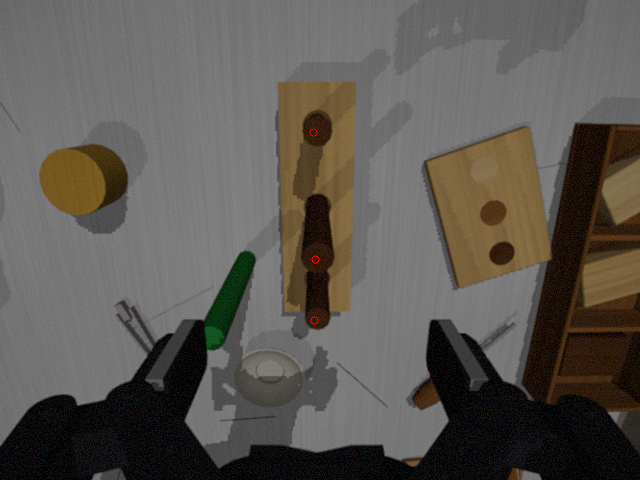

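The wrist view agrees with the measurement: the long stick's top is at (317,258) against a predicted (315,259), with both fingers clear of the green stick at (214,335). I'll descend and grip with the fingertips above the short sticks' tops.

Call:
apply_moves --increments '[{"x":0.1,"y":3.0,"z":-0.1,"ax":0.0,"ay":0.0,"az":0.0,"grip":0.0},{"x":0.1,"y":6.0,"z":-0.1,"ax":0.0,"ay":0.0,"az":0.0,"grip":0.0},{"x":0.1,"y":7.6,"z":-0.1,"ax":0.0,"ay":0.0,"az":0.0,"grip":0.0},{"x":0.1,"y":7.6,"z":-0.1,"ax":0.0,"ay":0.0,"az":0.0,"grip":0.4},{"x":0.1,"y":7.6,"z":-0.1,"ax":0.0,"ay":0.0,"az":0.0,"grip":1.0},{"x":0.1,"y":7.6,"z":-0.1,"ax":0.0,"ay":0.0,"az":0.0,"grip":1.0},{"x":0.1,"y":7.6,"z":-0.1,"ax":0.0,"ay":0.0,"az":0.0,"grip":1.0},{"x":0.1,"y":7.6,"z":-0.1,"ax":0.0,"ay":0.0,"az":0.0,"grip":1.0},{"x":0.1,"y":7.6,"z":-0.1,"ax":0.0,"ay":0.0,"az":0.0,"grip":1.0},{"x":0.1,"y":7.6,"z":-0.1,"ax":0.0,"ay":0.0,"az":0.0,"grip":1.0}]'

```text
time_s: 3.9
eef_pos: [0.5665, 0.1754, 0.1494]
eef_rot: [0.707, -0.707, -0.001, -0.001]
wrist_force: [-0.5, 0.3, 6.4]
opening: 0.165
```

```bash
python3 look.py 3 side wrist
```

```text
3.9 [0.5665 0.1754 0.1494] 0.16488409077146646 [-0.5229  0.2871  6.3832] [0.1    0.2853 1.6248 0.0007 1.2279 0.0992]
[[ 1.      0.0034 -0.0006]
 [ 0.0006  0.001   1.    ]
 [ 0.0034 -1.      0.001 ]]
```

View pics/side3.png

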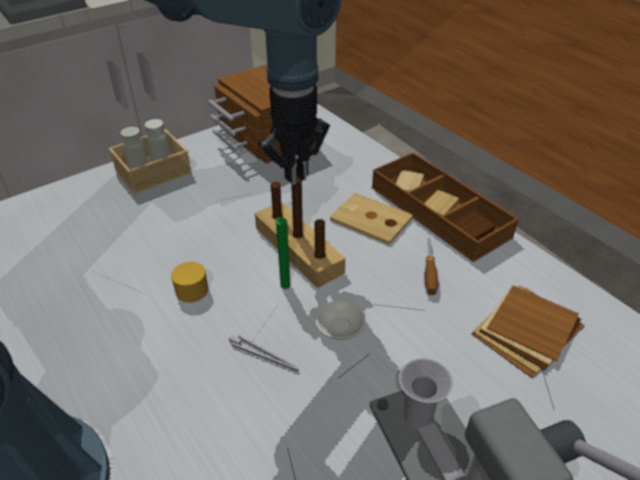

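View pics/wrist3.png

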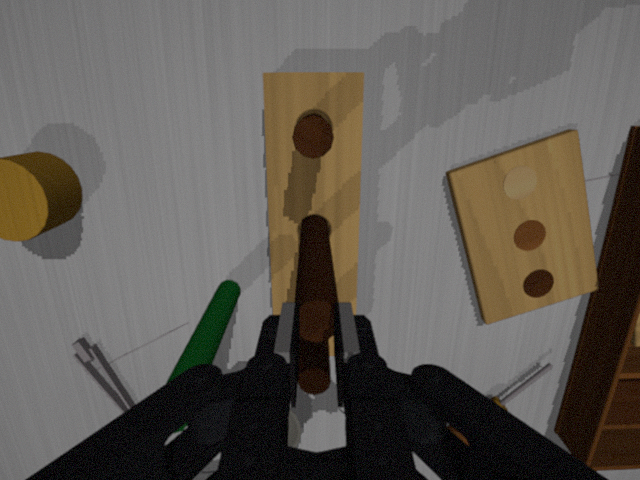

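The pads (near (315,340)) are closed on the stick. I'll lift straight up and check the hold.

Call:
apply_moves --increments '[{"x":0.0,"y":-2.0,"z":0.0,"ax":0.0,"ay":0.0,"az":0.0,"grip":1.0},{"x":0.0,"y":-5.0,"z":0.0,"ax":0.0,"ay":0.0,"az":0.0,"grip":1.0},{"x":0.0,"y":-9.0,"z":0.0,"ax":0.0,"ay":0.0,"az":0.0,"grip":1.0},{"x":0.0,"y":-13.0,"z":0.0,"ax":0.0,"ay":0.0,"az":0.0,"grip":1.0},{"x":0.0,"y":-15.0,"z":0.0,"ax":0.0,"ay":0.0,"az":0.0,"grip":1.0},{"x":0.0,"y":-15.0,"z":0.0,"ax":0.0,"ay":0.0,"az":0.0,"grip":1.0},{"x":0.0,"y":-15.0,"z":0.0,"ax":0.0,"ay":0.0,"az":0.0,"grip":1.0}]'

```text
time_s: 4.88
eef_pos: [0.5653, 0.1752, 0.2978]
eef_rot: [0.707, -0.707, -0.001, -0.0]
wrist_force: [0.1, 0.2, -0.3]
opening: 0.166
```

```bash
python3 look.py 4 side wrist
```

```text
4.875 [0.5653 0.1752 0.2978] 0.16610691189601515 [ 0.0593  0.2135 -0.3334] [0.0998 0.1626 1.4667 0.0006 1.511  0.0992]
[[ 1.      0.0012 -0.0006]
 [ 0.0006  0.0007  1.    ]
 [ 0.0012 -1.      0.0007]]
```

View pics/side4.png

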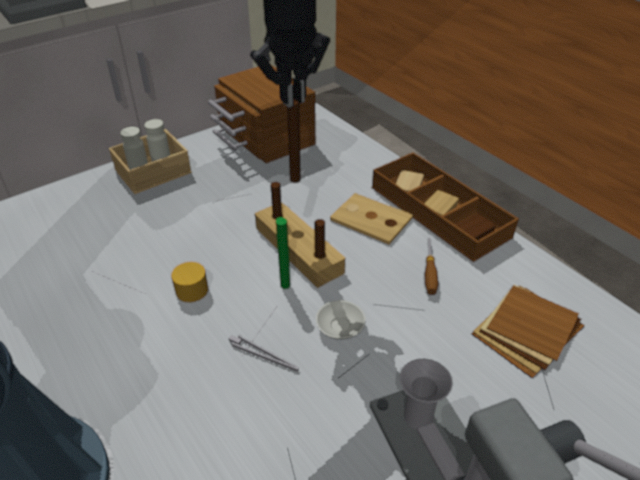

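View pics/wrist4.png

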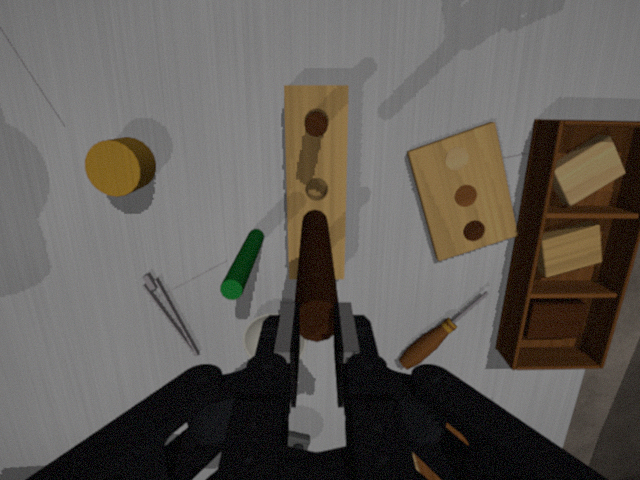

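The stick is held vertical (lower end at (294,182) in the side view), and its hole is empty at (316,189) in the wrist view. Before moving over the punch, I'll check the height of the wrist links there against the punch head and lever.

```bash
python3 - <<'E'
from h import *
np.set_printoptions(precision=4,suppress=True)
S=cp('side');T=cp('top');W=cp('wrist')
print('stick bottom side pred',proj(S,[.5653,.1752,.163]),'top',proj(S,[.5653,.1752,.313]))
print('wrist pred bottom',proj(W,[.5653,.1752,.163]))
# in pic3, TCP z .149: row/col for heights above tcp, and points 0.117 to the right of plane
q1=.1;r=np.array([np.sin(q1),-np.cos(q1),0])
for h in np.arange(.2,.46,.05):
    b=np.array([.5665,.1754,h]); print(round(h,2),proj(S,b),proj(S,b+.117*r))
# head in side picture
for uv in [(470,410),(500,400),(570,435)]: print(uv,atz(S,uv,.22),atz(S,uv,.3))
for uv in [(613,290),(628,275)]: print('top',atz(T,uv,.22))
E
python3 look.py 5 top
```

```text
stick bottom side pred [296.8307 180.4052] top [294.0356 101.9517]
wrist pred bottom [314.4896 221.9976]
0.2 [296.701  162.1798] [344.3759 192.2272]
0.25 [295.8021 136.528 ] [345.1509 165.6845]
0.3 [294.8513 109.1243] [345.9783 137.1504]
0.35 [293.8455  79.8158] [346.8623 106.429 ]
0.4 [292.7818  48.439 ] [347.8075  73.306 ]
0.45 [291.6574  14.8205] [348.8181  37.5501]
(470, 410) [ 0.431  -0.3381  0.22  ] [ 0.3819 -0.3647  0.3   ]
(500, 400) [ 0.4651 -0.349   0.22  ] [ 0.4107 -0.374   0.3   ]
(570, 435) [ 0.4897 -0.4198  0.22  ] [ 0.4314 -0.4337  0.3   ]
top [ 0.4632 -0.324   0.22  ]
top [ 0.4821 -0.3437  0.22  ]
4.975 [0.5652 0.1752 0.2975] 0.16628472756049573 [ 0.4263  0.4631 -0.8241] [0.0998 0.1631 1.4668 0.0006 1.5113 0.0992]
[[ 1.      0.0004 -0.0006]
 [ 0.0006  0.0007  1.    ]
 [ 0.0004 -1.      0.0007]]
```

View pics/top5.png

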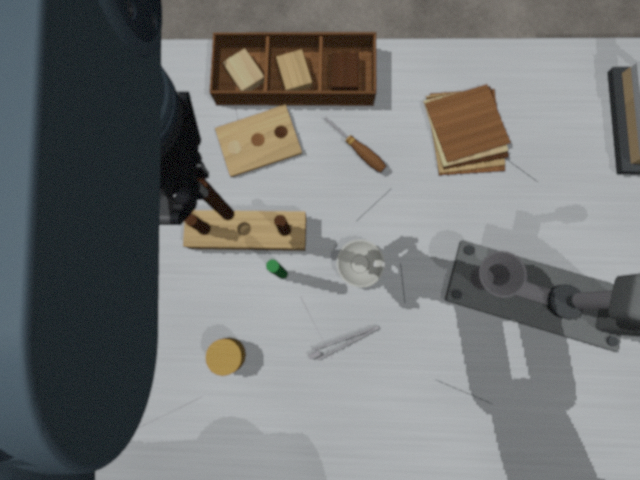

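The links sit about 0.3 m above the TCP, so over the punch they clear both the head (0.22 m) and the lever (0.335 m). Moving to above the tube.

Call:
apply_moves --increments '[{"x":-0.7,"y":0.0,"z":-4.0,"ax":0.0,"ay":0.0,"az":0.0,"grip":1.0},{"x":-1.6,"y":0.0,"z":-9.0,"ax":0.0,"ay":0.0,"az":0.0,"grip":1.0},{"x":-2.6,"y":0.0,"z":-14.0,"ax":0.0,"ay":0.0,"az":0.0,"grip":1.0},{"x":-3.5,"y":0.0,"z":-19.0,"ax":0.0,"ay":0.0,"az":0.0,"grip":1.0},{"x":-4.4,"y":0.0,"z":-24.0,"ax":0.0,"ay":0.0,"az":0.0,"grip":1.0},{"x":-5.3,"y":0.0,"z":-29.0,"ax":0.0,"ay":0.0,"az":0.0,"grip":1.0},{"x":-6.3,"y":0.0,"z":-34.0,"ax":0.0,"ay":0.0,"az":0.0,"grip":1.0},{"x":-7.0,"y":0.0,"z":-38.0,"ax":0.0,"ay":0.0,"az":0.0,"grip":1.0},{"x":-7.4,"y":0.0,"z":-40.3,"ax":0.0,"ay":0.0,"az":0.0,"grip":1.0},{"x":-7.5,"y":0.0,"z":-40.9,"ax":0.0,"ay":0.0,"az":0.0,"grip":1.0},{"x":-7.5,"y":0.0,"z":-40.9,"ax":0.0,"ay":0.0,"az":0.0,"grip":1.0},{"x":-7.5,"y":0.0,"z":-40.9,"ax":0.0,"ay":0.0,"az":0.0,"grip":1.0}]'

```text
time_s: 6.52
eef_pos: [0.4908, -0.2327, 0.2972]
eef_rot: [0.708, -0.707, -0.001, 0.0]
wrist_force: [0.3, 0.0, -1.3]
opening: 0.164
```

```bash
python3 look.py 6 side wrist
python3 - <<'E'
from h import *
o=ctrl.get_obs();e=np.array(o['eef_pos'])
for c in ['side','wrist']:
    P=cp(c); im=cv2.imread('pics/%s6.png'%c)
    b=e+[0,0,-.1344]
    for p,col in [(b,(0,0,255)),([.4905,-.2335,.105],(0,255,0))]:
        u=proj(P,p);print(c,p,u);cv2.circle(im,tuple(int(round(v)) for v in u),3,col,1)
    for a in np.linspace(0,2*np.pi,40):
        u=proj(P,[.4905+.036*np.cos(a),-.2335+.036*np.sin(a),.105]);cv2.circle(im,tuple(int(round(v)) for v in u),1,(0,255,0),-1)
        if c=='wrist':
            u=proj(P,b+[.01*np.cos(a),.01*np.sin(a),0]);cv2.circle(im,tuple(int(round(v)) for v in u),1,(0,0,255),-1)
    cv2.imwrite('pics/%s6m.png'%c,im)
E
```

```text
6.525 [ 0.4908 -0.2327  0.2972] 0.1638245848329931 [ 0.3174  0.001  -1.3227] [-0.6622  0.0524  1.5882  0.0013  1.5012 -0.6641]
[[ 1.      0.0006 -0.0018]
 [ 0.0018  0.0011  1.    ]
 [ 0.0006 -1.      0.0011]]
side [ 0.49086439 -0.23280747  0.16297054] [432.56596302 351.69392848]
side [0.4905, -0.2335, 0.105] [427.06246847 379.64071185]
wrist [ 0.49086439 -0.23280747  0.16297054] [314.34434818 222.03378914]
wrist [0.4905, -0.2335, 0.105] [314.15628948 205.14756754]
```

View pics/side6m.png

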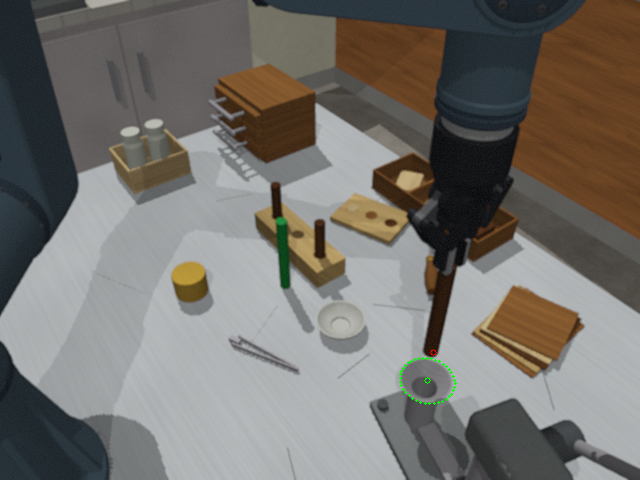

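View pics/wrist6m.png

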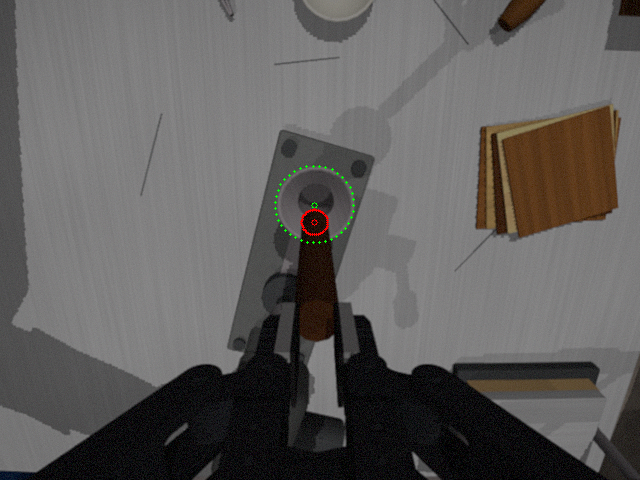

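Both views match the overlays: the rim lies on the green ring and the stick's lower end is centred over the mouth. Lowering to a few mm above the tube floor.

Call:
apply_moves --increments '[{"x":0.0,"y":3.0,"z":0.0,"ax":0.0,"ay":0.0,"az":0.0,"grip":1.0},{"x":0.0,"y":6.0,"z":0.0,"ax":0.0,"ay":0.0,"az":0.0,"grip":1.0},{"x":0.0,"y":8.0,"z":0.0,"ax":0.0,"ay":0.0,"az":0.0,"grip":1.0},{"x":0.0,"y":10.0,"z":0.0,"ax":0.0,"ay":0.0,"az":0.0,"grip":1.0},{"x":0.0,"y":12.0,"z":0.0,"ax":0.0,"ay":0.0,"az":0.0,"grip":1.0},{"x":0.0,"y":13.4,"z":0.0,"ax":0.0,"ay":0.0,"az":0.0,"grip":1.0},{"x":0.0,"y":13.9,"z":0.0,"ax":0.0,"ay":0.0,"az":0.0,"grip":1.0},{"x":0.0,"y":13.9,"z":0.0,"ax":0.0,"ay":0.0,"az":0.0,"grip":1.0}]'

```text
time_s: 7.62
eef_pos: [0.4911, -0.2326, 0.1585]
eef_rot: [0.707, -0.707, -0.001, 0.001]
wrist_force: [0.7, -0.2, -0.7]
opening: 0.162
```

```bash
python3 look.py 7 side wrist
```

```text
7.625 [ 0.4911 -0.2326  0.1585] 0.16164522115895624 [ 0.7218 -0.2059 -0.7054] [-0.6616  0.1716  1.7433  0.0012  1.2265 -0.6643]
[[ 1.      0.0008 -0.0023]
 [ 0.0023  0.0007  1.    ]
 [ 0.0008 -1.      0.0007]]
```

View pics/side7.png

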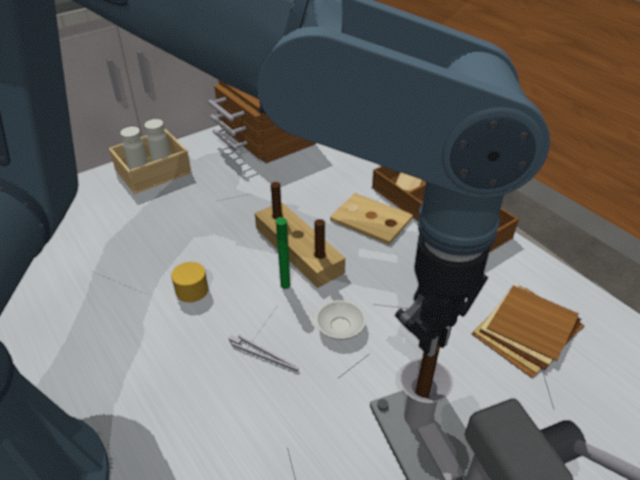

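View pics/wrist7.png

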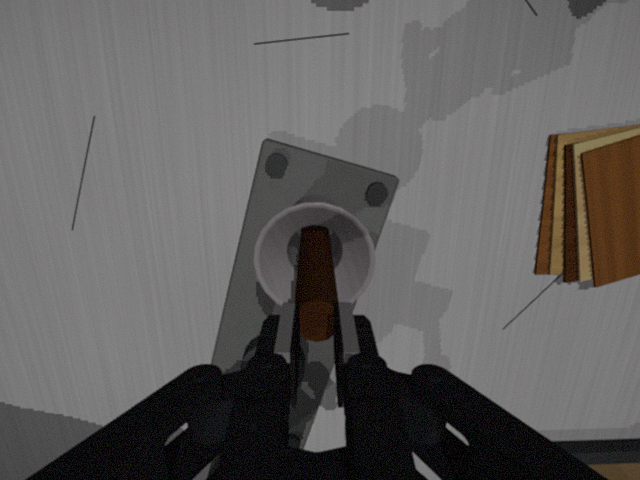

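The stick is in the bore with no contact force. I'll release it, then back straight up.

Call:
apply_moves --increments '[{"x":0.0,"y":0.0,"z":0.0,"ax":0.0,"ay":0.0,"az":0.0,"grip":0.7},{"x":0.0,"y":0.0,"z":0.0,"ax":0.0,"ay":0.0,"az":0.0,"grip":0.4},{"x":0.0,"y":0.0,"z":0.0,"ax":0.0,"ay":0.0,"az":0.0,"grip":0.0},{"x":0.0,"y":0.0,"z":0.0,"ax":0.0,"ay":0.0,"az":0.0,"grip":0.0},{"x":0.0,"y":0.0,"z":0.0,"ax":0.0,"ay":0.0,"az":0.0,"grip":0.0},{"x":0.0,"y":0.0,"z":0.0,"ax":0.0,"ay":0.0,"az":0.0,"grip":0.0},{"x":0.0,"y":-2.0,"z":0.0,"ax":0.0,"ay":0.0,"az":0.0,"grip":0.0},{"x":0.0,"y":-5.0,"z":0.0,"ax":0.0,"ay":0.0,"az":0.0,"grip":0.0},{"x":0.0,"y":-9.0,"z":0.0,"ax":0.0,"ay":0.0,"az":0.0,"grip":0.0},{"x":0.0,"y":-13.0,"z":0.0,"ax":0.0,"ay":0.0,"az":0.0,"grip":0.0},{"x":0.0,"y":-13.0,"z":0.0,"ax":0.0,"ay":0.0,"az":0.0,"grip":0.0}]'

```text
time_s: 9.1
eef_pos: [0.4928, -0.2342, 0.2933]
eef_rot: [-0.705, 0.709, 0.004, 0.002]
wrist_force: [0.7, -0.4, -0.7]
opening: 1.001
```

```bash
python3 look.py 8 side wrist;python3 - <<'E'
from h import *
for c in ['side','wrist']:
    P=cp(c); im=cv2.imread('pics/%s8.png'%c)
    u=proj(P,[.4905,-.2335,.170]);print(c,u)
    for a in np.linspace(0,2*np.pi,24):
        u=proj(P,[.4905+.01*np.cos(a),-.2335+.01*np.sin(a),.17]);cv2.circle(im,tuple(int(round(v)) for v in u),1,(0,255,0),-1)
    cv2.imwrite('pics/%s8m.png'%c,im)
E
```

```text
9.1 [ 0.4928 -0.2342  0.2933] 1.0011127229300505 [ 0.6761 -0.3725 -0.6501] [-0.6619  0.0534  1.5949  0.0011  1.4844 -0.6643]
[[ 1.      0.0077 -0.0023]
 [ 0.0023 -0.0046  1.    ]
 [ 0.0077 -1.     -0.0046]]
side [433.47713584 348.64903696]
wrist [313.1169282  228.33116349]
```

View pics/side8m.png

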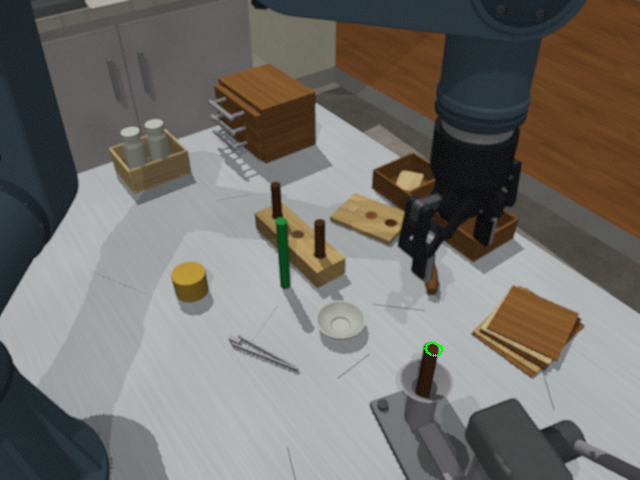

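View pics/wrist8m.png

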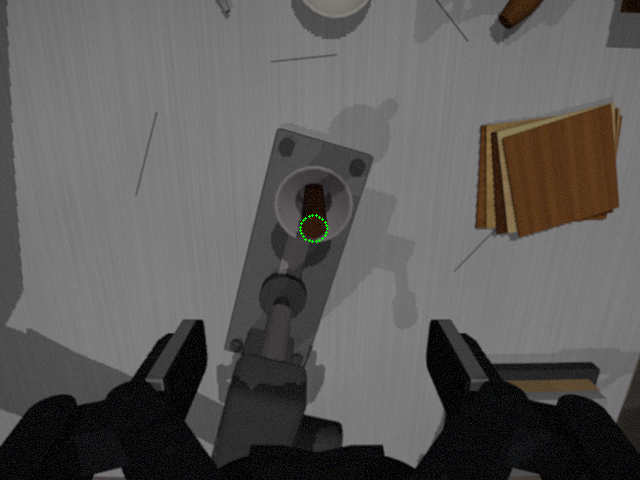

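The stick's top matches the predicted position at 0.170 m in both views, so it stands upright on the tube floor. The short sticks and the green one haven't moved, and the gripper is clear.

```bash
python3 -c "
from h import *
print(ticket.hand_in())"
```

```text
the job is handed in; nothing more can be done
None
```

The long stick, which stood in the middle hole of the block, is now standing upright in the punch's feed tube. I handed the job in at about 9.1 s of the 38 s allowed.

- **Stick in the tube:** after release, its top matched the position expected for a stick on the tube floor (0.170 m high) in both the side and wrist views.
- **Other sticks:** both short sticks are still in the block, and the green look-alike was not touched.
- **Robot:** the gripper is open and raised well clear, and no wrist force reading went above about 6.5 N.
- **What went wrong or disagreed:**
  - My first move call was refused as invalid input, and the arm did not move; a shorter call with every key filled in went through.
  - The two cameras differed by 2–5 mm on the tube position. The overlays drawn just before lowering showed the stick centred over the mouth.

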